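# Test tile out of the lidded crock and into its stand

## Task

Lift the lid off the stoneware crock by its knob and lower it, knob up, wholly onto the round wooden bat. Then take out the glaze test tile standing in the crock, stand it upright on the ware board and let go of it, take it again by its two side edges, and lower it into the one empty wooden stand, centred between the cheeks with both side edges sticking out evenly, until it stands on the stand's floor before you let go. Put the lid and the tile down without dropping them, never lay either over, and leave the crock, the tiles in the other stands and everything else where they are.

Things in the scene. Friction and masses are not known exactly. Their poses are not given: they have to be found in the camera images.
- crock: straight-sided round stoneware crock, outside 98 mm across, inside 82 mm across, 105 mm tall, inner floor 8 mm above its underside; stands loose on the table, 1.6 kg. Origin: centre of its underside, z up
- lid: loose clay lid lying on the crock's rim. From its underside up: flange 69 mm across, 0 to 6 mm (hangs inside the rim); disc 100 across, 6 to 14; stem 16 across, 14 to 26; round knob 26 across, 26 to 47. 0.3 kg. Origin: centre of the flange's underside, 6 mm below the crock's rim when closed; z up through the knob
- lid_knob (a point): middle of the lid's knob, 37 mm above the lid's origin
- tile: cream fired-clay glaze test tile, dark upper half, an upside-down T: plate 60 mm wide (y), 12 thick (x), 80 tall overall, on a foot 60 wide, 28 deep (x), 10 high. 0.17 kg. Starts upright on the crock's inner floor: room for fingers only at its two faces (pinch the 12 mm near the top); in a stand only at its side edges (60 mm apart). Origin: centre of the foot's underside, z up
- stand_free: the empty one of three like fixed wooden stands: floor 56 x 84 mm (x, y), 8 thick; two upright cheeks 36 wide (y), 92 tall, 8 thick, 36 mm apart along x, for the tile's foot. The gap is open at both y ends: the tile's side edges stick out 12 mm each end. Origin: centre of the underside. Seated tile: origin 8 mm above, its y along the stand's y, either way round
- tile_a: same kind of tile, already standing in another of the stands; leave it. Origin and axes as the first tile
- tile_b: same kind of tile, already standing in the third stand; leave it. Origin and axes as the first tile
- bat: round wooden bat (fixed disc) lying on the table, 170 mm across, 20 mm thick. Origin: centre of its underside, its top 20 mm above
- board: plain rectangular wooden ware board (fixed) lying on the table, 260 x 130 mm (x, y), 18 mm thick, with a small cup standing towards its +x end, the rest of it bare. Origin: centre of its underside, its top 18 mm above
- cup: bystander: small cream unglazed cup, 56 mm across, 55 mm tall, standing at one end of the ware board. Origin: centre of its underside
- jar: bystander: white screw-top glaze jar, 64 mm across, 85 mm tall. Origin: centre of its underside
- brush: bystander: brush lying on the table, handle to its -x. Origin: midway along it, at its underside
- bowl: bystander: dark red glazed bowl, 110 mm across, 50 mm tall. Origin: centre of its underside
- prop: bystander: cream fired-clay kiln prop, upright block 40 x 40 x 65 mm. Origin: centre of its underside
- mug: bystander: black glazed mug, 76 mm across, 85 mm tall. Origin: centre of its underside
- spatula: bystander: spatula lying on the table. Origin: midway along it, at its underside
Not all that is in view belongs to the job. Leave any blue, orange or yellow look-alike of the lid alone.

How it is judged:
By the outcome, as a careful person would: the job done as asked, in the order asked, and still so for the second after the job is handed in, with the robot touching nothing.
It also fails if it takes over 70 s, if anything falls off the work surface, if the arm or the gripper's body presses on something with over 40 N, if the wrist force passes 120 N, or if a joint passes its speed limit or range.

## Robot

A 6-joint arm with a two-finger parallel gripper is mounted at the origin on the work surface. World frame = base frame: x ahead of the robot, y to its left, z up, the work surface at z = 0. Lengths are in m, angles in rad, forces in N, time in s.
With the tool pointing down it reaches from about 0.35 to 0.85 m from the base axis. Payload 8.1 kg.
Tool frame: the origin (TCP) lies at the very end of the fingers, on their centre line; the grasp point (between the pads) lies 19 mm behind it; z points along the fingers, y is the line along which they close (so a half turn about z gives the same grasp; the last joint's range is limited). The gripper opens to 93 mm and grips with 3 to 60 N. Pads are 15 mm wide; open, the fingers measure 128 mm over their backs; the gripper's body (75 mm by 188 mm) begins 65 mm behind the grasp point.
Start: joints at [-1.285, 0.13, 1.488, -0, 1.523, -0.085], TCP at [0.217, -0.559, 0.219] pointing down, gripper open.
Joint ranges: [-2.96, 2.96], [-0.89, 2.26], [0.02, 2.5], [-1.34, 4.48], [0, 2.73], [-2.66, 2.66]. Speed limits (rad/s): [2.39, 2.39, 2.79, 3.14, 3.14, 3.14].

## Interface

Orientations are given as a rotation vector (axis times angle).
In Python, from plant import robot, imaging gives the robot as it stands.
- The arm moves only by the tool jog_arm, never from a script. Its argument "rows" is a list of rows, each a list of 2 entries, a list of its own where there are three numbers: the shift along the tool's x, y, z each as a share of 0.2 m, from -1 to 1, then the turn, a rotation vector about the tool's x, y, z each as a share of pi/2 rad, from -1 to 1. A call has 1 to 5 rows; each row is the pose to reach, as a shift and turn from the pose commanded when the call began, along the tool's axes at that moment; what a row does not reach only later rows make up. A row lasts 1/10 s, in which the tool goes at most 50 mm and 8.59 degrees, less where a joint would pass 70% of its speed; a pose out of reach is approached as far as the arm can. A call with a number of a shift or a turn outside -1 to 1 is refused whole. A call with a gripper value outside its range is refused whole. "hand" is the closure, from -1 (fully open) to 1 (shut), set as the call begins (left out, the last holds). The fingers move at their own pace and stop on an object; "squeeze" is the grip in N (left out, the last holds). Time passes only in rows, so rows that repeat a pose let the fingers close. It gives the time, the measured TCP pose, the force, the opening and the grip force at its end, in the units of the state.
- robot.read_state(): the state, without advancing time (a new reading comes with each control period).
- imaging.read_camera(name): name is "side" or "top"; returns a dict with "frame" (480x640x3 uint8, red, green, blue), "vertical_fov" (degrees; the focal length in pixels is half the picture's height over the tangent of half this angle, whatever the lens; pixels are square), "cx", "cy" (the principal point, pixels), "R" (3x3) and "t" (3): a world point X has camera coordinates R X + t. Camera axes: x right, y down, z forward; pixel columns grow to the right and rows downward; lengths in m; the calibration is good to about 2 mm. A picture is of the moment at which its call begins. There is no depth.
- robot.close_job(): hands the job in; it is judged then, once.
The state is a dict: "t": time; "q": joint angles; "dq": joint speeds; "joint_torque": joint torques, N m; "tool_pos": TCP position; "orientation": TCP orientation; "force": force on the tool from outside, world axes, zero at the start; "wrist_torque": the same for the moment, N m; "opening": finger opening in m; "gripper_force": force on a finger pad.
Only numpy, scipy, OpenCV 4.12 (cv2) and the standard library are available. Lean on these libraries where they do the work, as an engineer would, in place of code of your own. Each camera call takes 0.05 s, during which the arm holds its last target. There are 200 camera calls.

## Working session

There is one attempt and no reset: what is moved stays moved. The work goes in short steps, Python scripts to look and compute and a tool call to move; the robot and the scene stay as the last step left them, time stands still between calls to the robot, and variables do not carry over. Pictures are saved under pics/ and viewed, at most 10 in all, crops included, and the job is handed in when it is done.

Besides the shell and the picture viewer there is one more tool, called after "Emit:" as name([rows], argument=value, ...), one row to a line, values as JSON. jog_arm: Moves the arm, as the interface text tells. Its arguments: {"type":"object","properties":{"rows":{"type":"array"},"hand":{"type":"number"},"squeeze":{"type":"number"}},"required":["rows"]}

```bash
mkdir -p pics; ls
cat > h.py <<'E'
import numpy as np, cv2
from plant import robot, imaging
def cam(n):
    c=imaging.read_camera(n); f=c["frame"].shape[0]/2/np.tan(np.radians(c["vertical_fov"])/2)
    c["f"]=f; c["R"]=np.array(c["R"]); c["t"]=np.array(c["t"]); return c
def ray(c,u,v):
    d=c["R"].T@np.array([(u-c["cx"])/c["f"],(v-c["cy"])/c["f"],1.]); return -c["R"].T@c["t"],d/np.linalg.norm(d)
def plane(c,u,v,z):
    o,d=ray(c,u,v); return o+d*(z-o[2])/d[2]
def proj(c,X):
    p=c["R"]@np.array(X)+c["t"]; return c["f"]*p[0]/p[2]+c["cx"],c["f"]*p[1]/p[2]+c["cy"]
def tri(c1,p1,c2,p2):
    o1,d1=ray(c1,*p1);o2,d2=ray(c2,*p2)
    s=np.linalg.lstsq(np.c_[d1,-d2],o2-o1,rcond=None)[0]
    a,b=o1+s[0]*d1,o2+s[1]*d2; return (a+b)/2,np.linalg.norm(a-b)
E
python3 - <<'E'
from h import *
for n in("top","side"):
    c=cam(n); cv2.imwrite(f"pics/{n}0.png",c["frame"][:,:,::-1]); print(n,c["f"],c["cx"],c["cy"],-c["R"].T@c["t"],c["R"].round(3).tolist(),[k for k in c])
print(robot.read_state())
E
```

```text
pics
top 532.1796294818547 308.90599860531273 238.71799869677102 [0.36620697 0.06461721 1.52664991] [[-0.025, -1.0, 0.006], [-0.992, 0.024, -0.121], [0.121, -0.009, -0.993]] ['frame', 'vertical_fov', 'cx', 'cy', 'R', 't', 'f']
side 570.9782148921182 321.1323567039374 238.77831197377046 [ 0.44471833 -1.23403657  0.96577279] [[0.998, -0.057, 0.007], [-0.026, -0.553, -0.833], [0.052, 0.831, -0.553]] ['frame', 'vertical_fov', 'cx', 'cy', 'R', 't', 'f']
{'t': 0.1, 'q': array([-1.28538530e+00,  1.31132716e-01,  1.48911208e+00,  1.02269174e-05,
        1.52299250e+00, -8.54229915e-02]), 'dq': array([-0.00177101, -0.00190515, -0.00366345,  0.00034537,  0.00133399,
       -0.00051308]), 'joint_torque': array([ 1.77519334e-03, -5.61341250e+01, -4.93095446e+01,  7.70648732e-02,
        2.91480980e-02, -2.53652996e-05]), 'tool_pos': array([ 0.21730916, -0.55873995,  0.21769623]), 'orientation': array([-3.08613480e+00, -5.78870098e-01,  2.41803494e-04]), 'force': array([0.23269331, 1.06200435, 0.12707871]), 'wrist_torque': array([-0.02629044,  0.02253436,  0.01072434]), 'gripper_force': 0.0, 'opening': 0.09291222933280993}
```

View pics/top0.png

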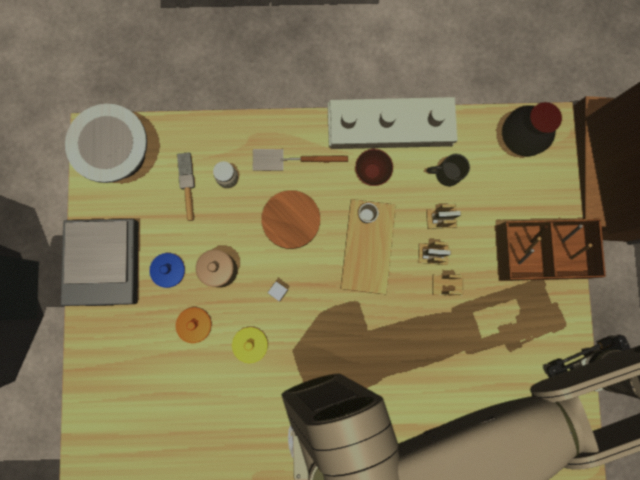

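View pics/side0.png

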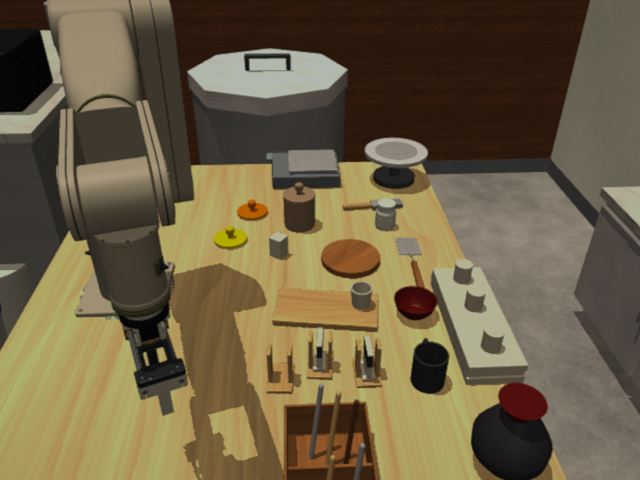

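The candidates for the lid are the brown one on the crock (top 215,267; side 298,190) and the blue (top 167,269), orange (193,325) and yellow (250,344) decoys. I choose the brown one on the crock. The stands are at top (448,283), empty, with (435,252) and (445,216) filled. The bat is at (291,219), the board at (369,246) and the cup at (368,212).

Run:
```python
from h import *
t=cam("top");s=cam("side")
def cr(c,x,y,w,h,k): return cv2.resize(c["frame"][y:y+h,x:x+w,::-1],None,fx=k,fy=k,interpolation=cv2.INTER_CUBIC)
a=np.hstack([cr(t,180,230,80,60,5),cr(s,260,170,80,60,5)])
b=np.hstack([cr(t,405,197,80,60*100//100+40-40,5),cr(s,255,325,80,60,5)])
b=np.hstack([cr(t,400,200,100,100,3),cr(s,250,315,140,86,3)[:300]]) if 0 else b
cv2.imwrite("pics/c1.png",np.vstack([a,b]))
def blob(c,lo,hi,box):
    x0,y0,x1,y1=box; h=cv2.cvtColor(c["frame"],cv2.COLOR_RGB2HSV); m=cv2.inRange(h,lo,hi)
    k=np.zeros_like(m);k[y0:y1,x0:x1]=m[y0:y1,x0:x1];return k
for n,c,p in(("t",t,[(291,219),(369,246),(330,220),(330,280),(215,267),(205,260),(203,250),(213,267)]),("s",s,[(350,255),(325,308),(298,190),(298,215),(300,198)])):
    hh=cv2.cvtColor(c["frame"],cv2.COLOR_RGB2HSV); print(n,[hh[v,u].tolist() for u,v in p])
```

```text
t [[12, 165, 136], [21, 123, 160], [27, 105, 162], [23, 114, 159], [16, 104, 130], [16, 104, 147], [30, 95, 164], [16, 102, 160]]
s [[13, 182, 136], [18, 147, 181], [17, 112, 57], [17, 110, 58], [15, 114, 143]]
```

View pics/c1.png

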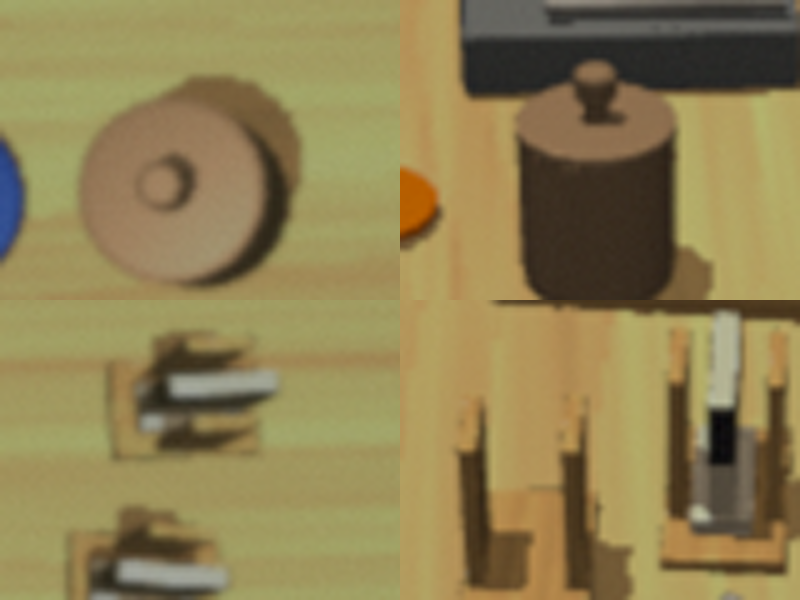

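The crop confirms the brown lid on the crock. Its knob is at top ≈(212.6,267.0) and side ≈(299,185.6), and its disc centre at top ≈(214.7,268.2) and side ≈(299.4,194). Next I measure these points, and look at the empty stand and the board.

Run:
```python
from h import *
t=cam("top");s=cam("side")
print("knob",tri(t,(212.6,267),s,(299,185.6)),"disc",tri(t,(214.7,268.2),s,(299.4,194)))
def cr(c,x,y,w,h,k): return cv2.resize(c["frame"][y:y+h,x:x+w,::-1],None,fx=k,fy=k,interpolation=cv2.INTER_CUBIC)
cv2.imwrite("pics/c2.png",np.vstack([np.hstack([cr(t,422,260,50,40,8),cr(s,255,340,50,60,8)[:320] ]),np.hstack([cr(t,330,190,75,50,4),cr(t,330,240,75,60,4)[:200],np.zeros((200,200,3),np.uint8)])]))
def mask(c,lo,hi,box):
    x0,y0,x1,y1=box; m=cv2.inRange(cv2.cvtColor(c["frame"],cv2.COLOR_RGB2HSV),lo,hi)
    k=np.zeros_like(m);k[y0:y1,x0:x1]=m[y0:y1,x0:x1]
    k=cv2.morphologyEx(k,cv2.MORPH_OPEN,np.ones((3,3)))
    return max(cv2.findContours(k,0,1)[0],key=cv2.contourArea)
for n,c,box in(("bat t",t,(250,180,330,260)),("bat s",s,(315,230,390,285))):
    k=mask(c,(5,140,60),(16,255,255),box); e=cv2.fitEllipse(k); print(n,e,plane(c,*e[0],.02),np.ptp([plane(c,*p[0],.02) for p in k.astype(float)],axis=0))
k=mask(t,(15,108,120),(23,150,255),(335,190,405,300)); r=cv2.minAreaRect(k); print(r)
P=np.array([plane(t,*p,.018) for p in cv2.boxPoints(r)]);print("board",P,P.mean(0),np.linalg.norm(P[1]-P[0]),np.linalg.norm(P[2]-P[1]))
k=mask(s,(14,125,100),(22,200,255),(270,280,385,330)); r=cv2.minAreaRect(k); print("boards",r,[plane(s,*p,.018).round(3) for p in cv2.boxPoints(r)])
print("cup",plane(t,368,212,.055), "empty guess",plane(t,448,283,.0))
```

```text
knob (array([0.4695949 , 0.30522443, 0.13759186]), np.float64(0.003889794917657534)) disc (array([0.4693852 , 0.30470782, 0.10857694]), np.float64(0.005907528224378021))
bat t ((290.4272766113281, 218.95101928710938), (56.674224853515625, 57.41230010986328), 83.51265716552734) [0.60848773 0.10240631 0.02      ] [1.63156998e-01 1.63896534e-01 2.22044605e-16]
bat s ((350.16253662109375, 256.47296142578125), (34.51130294799805, 57.6646614074707), 92.18061828613281) [0.61078935 0.09149184 0.02      ] [1.65372375e-01 1.78605909e-01 2.22044605e-16]
((368.52374267578125, 246.6222686767578), (69.0018310546875, 92.47974395751953), 1.5481576919555664)
board [[ 0.39754175 -0.01263342  0.018     ]
 [ 0.66249234 -0.02799918  0.018     ]
 [ 0.65222499 -0.22675593  0.018     ]
 [ 0.38739767 -0.20720572  0.018     ]] [ 0.52491419 -0.11864856  0.018     ] 0.26539578070438624 0.199021765592639
boards ((324.1100769042969, 303.36700439453125), (107.1629409790039, 44.52501678466797), 1.7357045412063599) [array([ 0.386, -0.181,  0.018]), array([ 0.387, -0.003,  0.018]), array([ 0.675, -0.031,  0.018]), array([ 0.647, -0.205,  0.018])]
cup [ 0.61728644 -0.11637897  0.055     ] empty guess [ 0.41500311 -0.34446701  0.        ]
```

View pics/c2.png

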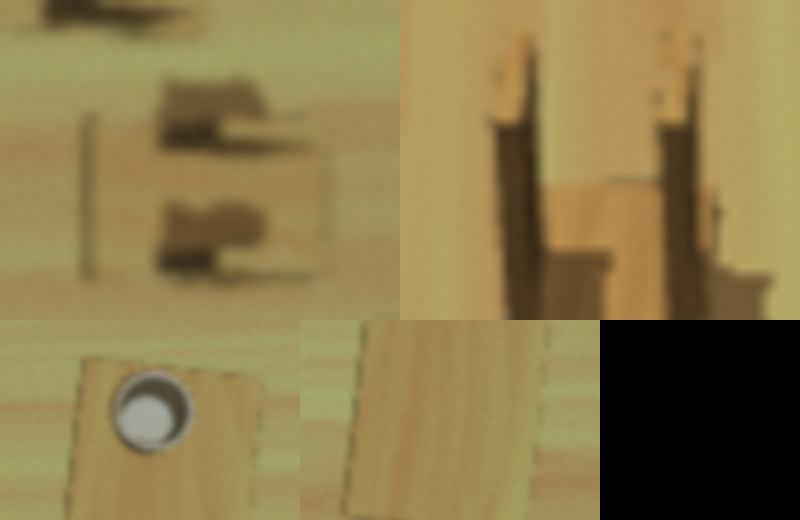

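The crop of the empty stand shows the floor's left edge at top u≈433 and right edge at u≈462.6. The cheek-top gap in the side view runs from mid (279.5,355.1) at the near end to (280,344.8) at the far end. The board corners in the top view are (350.8,199.3), (395.5,204) and (341.3,288).

```bash
cat >> h.py <<'E'
from scipy.spatial.transform import Rotation as Ro
def go(x,y,z,yaw):
    """print jog shares to TCP (x,y,z), tool down, closing line (tool y) at angle yaw in world (mod pi)"""
    s=robot.read_state(); R=Ro.from_rotvec(s["orientation"]); M=R.as_matrix()
    best=None
    for a in (yaw,yaw+np.pi):
        ty=np.array([np.cos(a),np.sin(a),0]);tz=np.array([0,0,-1.]);T=Ro.from_matrix(np.c_[np.cross(ty,tz),ty,tz])
        r=(R.inv()*T).as_rotvec()
        if best is None or np.linalg.norm(r)<np.linalg.norm(best): best=r
    d=M.T@(np.array([x,y,z])-s["tool_pos"])
    print("t%.1f"%s["t"],"at",s["tool_pos"].round(4),"q6 %.2f"%s["q"][5],"yaw %.3f"%np.arctan2(M[1,1],M[0,1]),"F",s["force"].round(1),"open %.4f g %.1f"%(s["opening"],s["gripper_force"]))
    print("  shift shares",(d/.2).round(3),"turn shares",(best/(np.pi/2)).round(4))
E
python3 - <<'E'
from h import *
t=cam("top");s=cam("side")
n,f=plane(s,279.5,355.1,.092),plane(s,280,344.8,.092);print("stand side",n,f,(n+f)/2)
tp=lambda x,y:(422+x/8,260+y/8)
for p in[(263,132),(263,262)]: print("cheek top t",plane(t,*tp(*p),.092))
for p in[(94,115),(87,280),(325,280),(325,150)]: print("floor t",plane(t,*tp(*p),.008))
# two-view height of gap centre at cheek top
print("tri gap",tri(t,tp(263,197),s,(279.75,349.9)))
for p in[(350.75,199.25),(395.5,204),(341.25,288)]: print("board",plane(t,*p,.018))
go(.40,-.35,.25,np.pi/2); go(.47,.305,.25,np.pi/2)
E
```

```text
stand side [ 0.41283144 -0.36108851  0.092     ] [ 0.41381224 -0.33033403  0.092     ] [ 0.41332184 -0.34571127  0.092     ]
cheek top t [ 0.42905995 -0.33937784  0.092     ]
cheek top t [ 0.3854997  -0.33681943  0.092     ]
floor t [ 0.44030582 -0.30298194  0.008     ]
floor t [ 0.3818518  -0.29733887  0.008     ]
floor t [ 0.37971472 -0.38201422  0.008     ]
floor t [ 0.4257802  -0.38480166  0.008     ]
tri gap (array([ 0.41025679, -0.3396846 ,  0.08587973]), np.float64(0.005689694865609539))
board [ 0.6620516  -0.07261519  0.018     ]
board [ 0.64502751 -0.20111858  0.018     ]
board [ 0.40793681 -0.03688215  0.018     ]
t0.4 at [ 0.2174 -0.5591  0.2185] q6 -0.09 yaw -1.200 F [-0.4 -0.2 -0.4] open 0.0927 g 0.0
  shift shares [ 1.23  -0.644 -0.157] turn shares [-2.000e-04  0.000e+00  2.361e-01]
t0.4 at [ 0.2174 -0.5591  0.2185] q6 -0.09 yaw -1.200 F [-0.4 -0.2 -0.4] open 0.0927 g 0.0
  shift shares [ 2.743 -3.569 -0.157] turn shares [-2.000e-04  0.000e+00  2.361e-01]
```

Emit:
jog_arm([
  [[0.4,-0.3,-0.15],[0,0,0]],
  [[0.8,-0.6,-0.15],[0,0,0]],
  [[0.8,-0.6,-0.15],[0,0,0]],
  [[0.8,-0.6,-0.15],[0,0,0]],
  [[0.8,-0.6,-0.15],[0,0,0]],
], hand=-0.3, squeeze=20)

```text
t: 0.9
tool_pos: [0.326, -0.3857, 0.2499]
orientation: [3.086, 0.586, 0.004]
force: [0.3, -1.4, -0.4]
opening: 0.0613
gripper_force: 0.0
```

Emit:
jog_arm([
  [[0.75,-0.95,0],[0,0,0.12]],
  [[0.75,-0.95,0],[0,0,0.236]],
  [[0.75,-0.95,0],[0,0,0.236]],
  [[0.75,-0.95,0],[0,0,0.236]],
  [[0.75,-0.95,0],[0,0,0.236]],
])

```text
t: 1.4
tool_pos: [0.3942, -0.1567, 0.2488]
orientation: [3.141, -0.002, 0.001]
force: [1.2, 0.3, 0.2]
opening: 0.0606
gripper_force: 0.0
```

Run:
```python
from h import *
go(.47,.305,.25,np.pi/2)
```

```text
t1.4 at [ 0.3942 -0.1567  0.2488] q6 1.07 yaw -1.572 F [1.2 0.3 0.2] open 0.0606 g 0.0
  shift shares [ 0.377 -2.309 -0.007] turn shares [ 0.0003 -0.0004 -0.0007]
```

Emit:
jog_arm([
  [[0.2,-0.9,0],[0,0,0]],
  [[0.2,-0.9,0],[0,0,0]],
  [[0.2,-0.9,0],[0,0,0]],
  [[0.2,-0.9,0],[0,0,0]],
])

```text
t: 1.8
tool_pos: [0.4343, 0.0245, 0.2489]
orientation: [-3.141, -0.002, -0.001]
force: [0.6, 0.8, 1.3]
opening: 0.0605
gripper_force: 0.0
```

Emit:
jog_arm([
  [[0.18,-0.9,0],[0,0,0]],
  [[0.18,-0.9,0],[0,0,0]],
  [[0.18,-0.9,0],[0,0,0]],
  [[0.18,-0.9,0],[0,0,0]],
])

```text
t: 2.2
tool_pos: [0.4703, 0.2048, 0.2486]
orientation: [-3.141, -0.002, -0.0]
force: [0.7, -0.0, -0.4]
opening: 0.0607
gripper_force: 0.0
```

Emit:
jog_arm([
  [[0,-0.5,0.2],[0,0,0]],
  [[0,-0.5,0.2],[0,0,0]],
  [[0,-0.5,0.2],[0,0,0]],
  [[0,-0.5,0.2],[0,0,0]],
])

```text
t: 2.6
tool_pos: [0.4693, 0.3026, 0.2072]
orientation: [3.14, 0.004, -0.003]
force: [-0.2, -0.9, 0.0]
opening: 0.0606
gripper_force: 0.0
```

Run:
```python
from h import *
go(.4695,.305,.121,np.pi/2)
t=cam("top");s=cam("side")
def cr(c,x,y,w,h,k): return cv2.resize(c["frame"][y:y+h,x:x+w,::-1],None,fx=k,fy=k,interpolation=cv2.INTER_CUBIC)
cv2.imwrite("pics/c3.png",np.hstack([cr(t,165,220,100,100,4),cr(s,250,130,100,100,4)]))
p=robot.read_state()["tool_pos"]; print(proj(t,p),proj(s,p))
```

```text
t2.6 at [0.4693 0.3026 0.2072] q6 2.05 yaw -1.568 F [-0.2 -0.9  0. ] open 0.0606 g 0.0
  shift shares [ 0.002 -0.013  0.431] turn shares [0.0009 0.0014 0.0016]
(np.float64(209.21729289042472), np.float64(263.81883124391976)) (np.float64(298.34617842900593), np.float64(165.03183968979397))
```

View pics/c3.png

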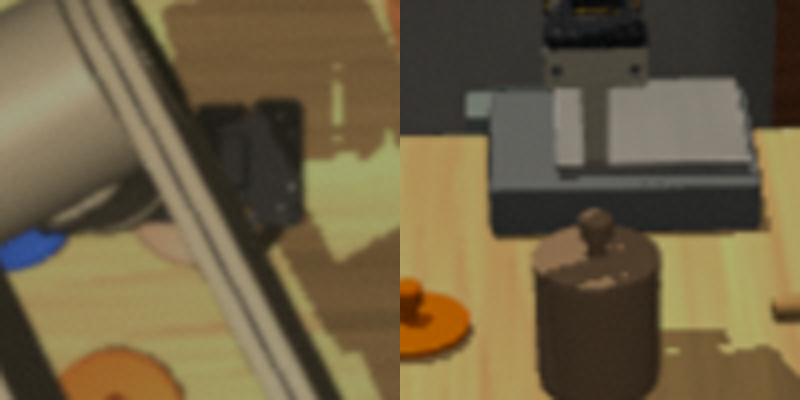

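The side view shows the fingers at u≈298.8, straight above the knob at u≈299.3 (v≈185). The arm hides them in the top view. I descend.

Emit:
jog_arm([
  [[0.005,-0.01,0.15],[0,0,0]],
  [[0.005,-0.01,0.25],[0,0,0]],
  [[0.005,-0.01,0.35],[0,0,0]],
  [[0.005,-0.01,0.42],[0,0,0]],
  [[0.005,-0.01,0.42],[0,0,0]],
])

```text
t: 3.2
tool_pos: [0.4705, 0.3023, 0.1232]
orientation: [3.14, -0.003, -0.003]
force: [-0.2, 0.1, 0.1]
opening: 0.0602
gripper_force: 0.0
```

Emit:
jog_arm([
  [[0,0,0],[0,0,0]],
  [[0,0,0],[0,0,0]],
  [[0,0,0],[0,0,0]],
  [[0,0,0],[0,0,0]],
  [[0,0,0],[0,0,0]],
], hand=1, squeeze=20)

```text
t: 3.7
tool_pos: [0.4713, 0.3045, 0.1252]
orientation: [-3.141, -0.001, -0.001]
force: [-0.7, -0.5, 2.7]
opening: 0.0253
gripper_force: 20.2
```

Emit:
jog_arm([
  [[0,0,-0.02],[0,0,0]],
  [[0,0,-0.1],[0,0,0]],
  [[0,0,-0.2],[0,0,0]],
  [[0,0,-0.3],[0,0,0]],
  [[0,0,-0.45],[0,0,0]],
])

```text
t: 4.2
tool_pos: [0.47, 0.3035, 0.2149]
orientation: [3.14, 0.0, -0.004]
force: [0.5, -0.3, -3.4]
opening: 0.0254
gripper_force: 20.0
```

Run:
```python
from h import *
go(.609,.102,.15,np.pi/2)
c=cam("side"); cv2.imwrite("pics/s4.png",c["frame"][100:400,180:580,::-1].repeat(2,0).repeat(2,1))
```

```text
t4.2 at [0.47   0.3035 0.2149] q6 2.05 yaw -1.571 F [ 0.5 -0.3 -3.4] open 0.0254 g 20.0
  shift shares [0.695 1.007 0.324] turn shares [0.0009 0.0015 0.0001]
```

View pics/s4.png

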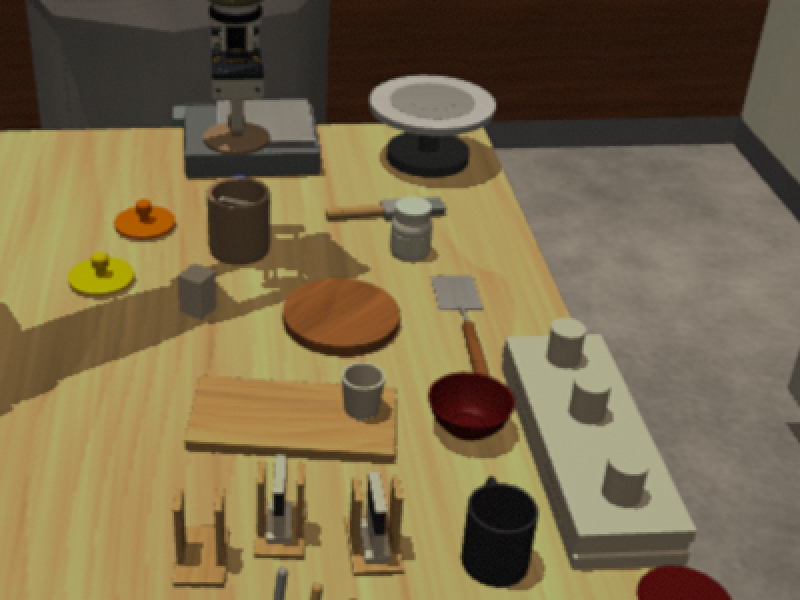

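The lid hangs level in the fingers (crop 237,135). The crock is open at (238,200), with the tile's top edge visible in it, its width roughly along x. I carry the lid to the bat.

Emit:
jog_arm([
  [[0.15,0.2,0],[0,0,0]],
  [[0.3,0.4,0],[0,0,0]],
  [[0.4,0.6,0],[0,0,0]],
  [[0.55,0.8,0],[0,0,0]],
  [[0.7,1.0,0],[0,0,0]],
])

```text
t: 4.75
tool_pos: [0.6118, 0.1024, 0.2152]
orientation: [-3.141, -0.001, -0.001]
force: [1.4, 0.8, -2.8]
opening: 0.0251
gripper_force: 20.0
```

Emit:
jog_arm([
  [[0,0,0.15],[0,0,0]],
  [[0,0,0.35],[0,0,0]],
  [[0,0,0.55],[0,0,0]],
  [[0,0,0.65],[0,0,0]],
  [[0,0,0.7],[0,0,0]],
])

```text
t: 5.25
tool_pos: [0.609, 0.1038, 0.0716]
orientation: [3.141, -0.0, -0.007]
force: [0.1, 0.3, -3.4]
opening: 0.0255
gripper_force: 20.0
```

Emit:
jog_arm([
  [[0,0,0.03],[0,0,0]],
  [[0,0,0.06],[0,0,0]],
  [[0,0,0.06],[0,0,0]],
  [[0,0,0.06],[0,0,0]],
])

```text
t: 5.65
tool_pos: [0.6119, 0.1042, 0.064]
orientation: [-3.141, -0.0, -0.003]
force: [0.3, -0.3, -1.7]
opening: 0.0253
gripper_force: 20.0
```

Run:
```python
from h import *
go(.609,.102,.046,np.pi/2)
```

```text
t5.7 at [0.6119 0.1042 0.064 ] q6 1.66 yaw -1.571 F [ 0.3 -0.3 -1.7] open 0.0253 g 20.0
  shift shares [-0.015  0.011  0.09 ] turn shares [-0.0001 -0.0012  0.0001]
```

Emit:
jog_arm([
  [[0,0,0.02],[0,0,0]],
  [[0,0,0.04],[0,0,0]],
  [[0,0,0.055],[0,0,0]],
  [[0,0,0.055],[0,0,0]],
])

```text
t: 6.05
tool_pos: [0.6104, 0.104, 0.0508]
orientation: [3.141, 0.0, -0.002]
force: [0.9, -0.5, -2.4]
opening: 0.0249
gripper_force: 20.0
```

Emit:
jog_arm([
  [[0,0,0.01],[0,0,0]],
  [[0,0,0.015],[0,0,0]],
  [[0,0,0.015],[0,0,0]],
])

```text
t: 6.35
tool_pos: [0.6109, 0.104, 0.0484]
orientation: [3.142, 0.0, -0.0]
force: [0.4, -0.2, -3.3]
opening: 0.0251
gripper_force: 20.0
```

Emit:
jog_arm([
  [[0,0,0.01],[0,0,0]],
  [[0,0,0.01],[0,0,0]],
  [[0,0,0.01],[0,0,0]],
])

```text
t: 6.65
tool_pos: [0.611, 0.104, 0.0466]
orientation: [3.142, 0.0, -0.0]
force: [-0.4, 0.4, -3.0]
opening: 0.0253
gripper_force: 20.0
```

Still hanging at about −3 N, so I step down in 1 mm steps.

Emit:
jog_arm([
  [[0,0,0.005],[0,0,0]],
  [[0,0,0.005],[0,0,0]],
  [[0,0,0.005],[0,0,0]],
])

```text
t: 6.95
tool_pos: [0.6112, 0.104, 0.0463]
orientation: [3.142, 0.0, 0.001]
force: [-3.9, 0.4, 4.6]
opening: 0.0254
gripper_force: 20.0
```

Emit:
jog_arm([
  [[0,0,0.005],[0,0,0]],
  [[0,0,0.005],[0,0,0]],
  [[0,0,0.005],[0,0,0]],
])

```text
t: 7.25
tool_pos: [0.6113, 0.104, 0.0463]
orientation: [3.141, 0.0, 0.001]
force: [-7.6, -1.5, 13.1]
opening: 0.0254
gripper_force: 20.0
```

Emit:
jog_arm([
  [[0,0,-0.005],[0,0,0]],
  [[0,0,-0.005],[0,0,0]],
  [[0,0,-0.005],[0,0,0]],
  [[0,0,-0.005],[0,0,0]],
  [[0,0,-0.005],[0,0,0]],
], hand=-0.3)

```text
t: 7.75
tool_pos: [0.6109, 0.1041, 0.0454]
orientation: [-3.142, -0.0, 0.0]
force: [0.4, -0.4, 0.3]
opening: 0.0588
gripper_force: 0.0
```

Emit:
jog_arm([
  [[0,0,-0.1],[0,0,0]],
  [[0,0,-0.3],[0,0,0]],
  [[0,0,-0.5],[0,0,0]],
  [[0,0,-0.75],[0,0,0]],
  [[0,0,-0.95],[0,0,0]],
], hand=0.35)

```text
t: 8.25
tool_pos: [0.6113, 0.1041, 0.2386]
orientation: [-3.141, -0.0, -0.003]
force: [0.7, 0.9, 1.4]
opening: 0.0308
gripper_force: 0.0
```

Emit:
jog_arm([
  [[-0.2,0.2,0],[0,0,0]],
  [[-0.4,0.4,0],[0,0,0]],
  [[-0.6,0.6,0],[0,0,0]],
  [[-0.6,0.8,0],[0,0,0]],
  [[-0.6,0.8,0],[0,0,0]],
])

```text
t: 8.75
tool_pos: [0.4895, -0.06, 0.2358]
orientation: [3.14, -0.006, 0.001]
force: [0.6, 1.1, 0.1]
opening: 0.0297
gripper_force: 0.0
```

Run:
```python
from h import *
go(.47,.305,.25,np.pi/2)
t=cam("top");s=cam("side")
def cr(c,x,y,w,h,k): return cv2.resize(c["frame"][y:y+h,x:x+w,::-1],None,fx=k,fy=k,interpolation=cv2.INTER_CUBIC)
cv2.imwrite("pics/c5.png",np.vstack([np.hstack([cr(t,190,245,50,45,8),cr(s,275,180,50,45,8)]),np.hstack([cr(t,250,170,80,45,5)[:225],cr(s,310,215,80,45,5)])]))
```

```text
t8.8 at [ 0.4895 -0.06    0.2358] q6 1.35 yaw -1.575 F [0.6 1.1 0.1] open 0.0297 g 0.0
  shift shares [-0.105 -1.825 -0.074] turn shares [ 0.0012 -0.0002 -0.0026]
```

View pics/c5.png

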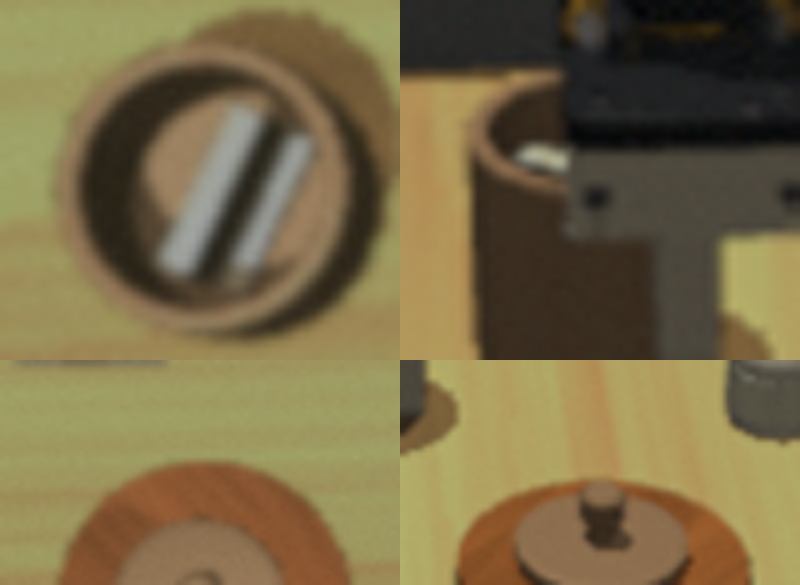

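The lid stands on the bat, knob up and well inside its edge. In the top view the tile's top strip has corners ≈(219.4,257.9), (223.1,259.4), (213.8,279.4) and (209.8,277.8). The crock rim's centre is ≈(215.8,268.5).

Run:
```python
from h import *
t=cam("top");s=cam("side")
C=[(219.4,257.9),(223.1,259.4),(213.8,279.4),(209.8,277.8)]
P=np.array([plane(t,*p,.088) for p in C]); print(P.round(4),"mean",P.mean(0),"len",np.linalg.norm(P[0]-P[3]),np.linalg.norm(P[1]-P[2]),"thick",np.linalg.norm(P[1]-P[0]))
d=(P[0]+P[1]-P[2]-P[3]); a=np.arctan2(d[1],d[0]); print("width dir yaw",a)
# sharper: bright low-saturation mask
f=t["frame"][245:290,190:240]; h=cv2.cvtColor(f,cv2.COLOR_RGB2HSV); m=((h[:,:,1]<60)&(h[:,:,2]>100)).astype(np.uint8)
for k in cv2.findContours(m,0,1)[0]:
    if cv2.contourArea(k)>8:
        r=cv2.minAreaRect(k); c=np.array(r[0])+(190,245); B=np.array([plane(t,*(p+np.array((190,245))),.088) for p in cv2.boxPoints(r)]); print(r,plane(t,*c,.088).round(4),np.linalg.norm(B[1]-B[0]),np.linalg.norm(B[2]-B[1]))
print("tri top",tri(t,(216.5,268.6),s,(298.5,200.5)),"rim",plane(t,215.8,268.5,.105))
x,y=P.mean(0)[:2]; go(x,y,.25,a+np.pi/2)
```

```text
[[0.4955 0.2953 0.088 ]
 [0.4912 0.2853 0.088 ]
 [0.4377 0.3106 0.088 ]
 [0.4423 0.3214 0.088 ]] mean [0.46666928 0.30313391 0.088     ] len 0.05925242577465407 0.059146732059215376 thick 0.010882152404279876
width dir yaw -0.4496834759423694
((33.69023895263672, 25.087804794311523), (3.5619945526123047, 18.29887580871582), 24.775142669677734) [0.4622 0.2838 0.088 ] 0.04909068595221594 0.009704041118130237
((25.80000114440918, 23.400001525878906), (4.472135543823242, 22.360679626464844), 26.56505012512207) [0.4673 0.3051 0.088 ] 0.05995992018373404 0.012205713654911111
tri top (array([0.46799385, 0.30352193, 0.08652413]), np.float64(0.0024241328430779805)) rim [0.46580278 0.30227614 0.105     ]
t8.9 at [ 0.4914 -0.0553  0.2357] q6 1.35 yaw -1.571 F [0.3 0.9 0.2] open 0.0305 g 0.0
  shift shares [-0.124 -1.792 -0.071] turn shares [-4.000e-04 -1.000e-04  2.862e-01]
```

Emit:
jog_arm([
  [[-0.05,-0.25,0],[0,0,0]],
  [[-0.05,-0.5,0],[0,0,0]],
  [[-0.05,-0.75,0],[0,0,0]],
  [[-0.05,-0.9,0],[0,0,0]],
], hand=0.35)

```text
t: 9.35
tool_pos: [0.4805, 0.1288, 0.2356]
orientation: [-3.14, -0.006, 0.0]
force: [0.3, -0.1, -0.7]
opening: 0.0304
gripper_force: 0.0
```

Emit:
jog_arm([
  [[-0.07,-0.25,0],[0,0,0.08]],
  [[-0.07,-0.5,0],[0,0,0.16]],
  [[-0.07,-0.75,0],[0,0,0.24]],
  [[-0.07,-0.9,0],[0,0,0.286]],
  [[-0.07,-0.9,0],[0,0,0.286]],
])

```text
t: 9.85
tool_pos: [0.4652, 0.3099, 0.2348]
orientation: [-3.063, 0.693, 0.003]
force: [1.2, -1.1, 0.2]
opening: 0.0305
gripper_force: 0.0
```

Run:
```python
from h import *
go(.467,.304,.13,-.452+np.pi/2)
```

```text
t9.8 at [0.4652 0.3099 0.2348] q6 2.51 yaw -2.016 F [ 1.2 -1.1  0.2] open 0.0305 g 0.0
  shift shares [0.022 0.023 0.524] turn shares [-0.0002  0.0011  0.0046]
```

Emit:
jog_arm([
  [[0.02,0.02,0.2],[0,0,0.005]],
  [[0.02,0.02,0.4],[0,0,0.005]],
  [[0.02,0.02,0.52],[0,0,0.005]],
  [[0.02,0.02,0.52],[0,0,0.005]],
])

```text
t: 10.25
tool_pos: [0.4654, 0.298, 0.1267]
orientation: [3.055, -0.707, -0.01]
force: [-0.5, 0.4, 1.3]
opening: 0.0305
gripper_force: 0.0
```

Run:
```python
from h import *
go(.467,.304,.056,-.452+np.pi/2)
```

```text
t10.2 at [0.4654 0.298  0.1267] q6 2.50 yaw -2.026 F [-0.5  0.4  1.3] open 0.0305 g 0.0
  shift shares [-0.004 -0.033  0.353] turn shares [ 0.0043  0.0033 -0.0019]
```

Emit:
jog_arm([
  [[0,0,0],[0,0,0]],
  [[0,0,0],[0,0,0]],
  [[0,0,0],[0,0,0]],
])

```text
t: 10.55
tool_pos: [0.4702, 0.2995, 0.134]
orientation: [-3.058, 0.711, -0.004]
force: [0.5, 0.1, 1.8]
opening: 0.0299
gripper_force: 0.0
```

Run:
```python
from h import *
go(.467,.304,.056,-.452+np.pi/2)
```

```text
t10.6 at [0.4702 0.2995 0.134 ] q6 2.50 yaw -2.027 F [0.5 0.1 1.8] open 0.0299 g 0.0
  shift shares [-0.025 -0.012  0.39 ] turn shares [-0.0019 -0.0014 -0.003 ]
```

Emit:
jog_arm([
  [[-0.015,-0.015,0],[0,0,0]],
  [[-0.015,-0.015,0],[0,0,0]],
  [[-0.015,-0.015,0],[0,0,0]],
  [[-0.015,-0.015,0],[0,0,0]],
  [[-0.015,-0.015,0],[0,0,0]],
])

```text
t: 11.05
tool_pos: [0.4675, 0.3027, 0.1316]
orientation: [3.06, -0.712, -0.0]
force: [1.1, 0.2, 0.2]
opening: 0.0302
gripper_force: 0.0
```

Run:
```python
from h import *
go(.467,.304,.056,-.452+np.pi/2)
```

```text
t11.1 at [0.4675 0.3027 0.1316] q6 2.51 yaw -2.028 F [1.1 0.2 0.2] open 0.0302 g 0.0
  shift shares [-0.005 -0.005  0.378] turn shares [ 0.      0.     -0.0032]
```

Settled and aligned. I go down into the crock in small steps.

Emit:
jog_arm([
  [[-0.005,-0.005,0.05],[0,0,0]],
  [[-0.005,-0.005,0.1],[0,0,0]],
  [[-0.005,-0.005,0.15],[0,0,0]],
  [[-0.005,-0.005,0.19],[0,0,0]],
  [[-0.005,-0.005,0.19],[0,0,0]],
])

```text
t: 11.55
tool_pos: [0.4658, 0.3034, 0.0914]
orientation: [3.058, -0.711, -0.004]
force: [-0.4, -0.6, 0.3]
opening: 0.0301
gripper_force: 0.0
```

Emit:
jog_arm([
  [[0,0,0.05],[0,0,0]],
  [[0,0,0.1],[0,0,0]],
  [[0,0,0.15],[0,0,0]],
  [[0,0,0.18],[0,0,0]],
  [[0,0,0.18],[0,0,0]],
])

```text
t: 12.05
tool_pos: [0.4661, 0.3036, 0.0561]
orientation: [3.058, -0.711, -0.003]
force: [0.1, 0.1, -0.3]
opening: 0.0302
gripper_force: 0.0
```

Emit:
jog_arm([
  [[0,0,0],[0,0,0]],
  [[0,0,0],[0,0,0]],
  [[0,0,0],[0,0,0]],
  [[0,0,0],[0,0,0]],
  [[0,0,0],[0,0,0]],
], hand=1, squeeze=20)

```text
t: 12.55
tool_pos: [0.4674, 0.3043, 0.0582]
orientation: [-3.059, 0.711, -0.001]
force: [0.2, -0.7, 1.8]
opening: 0.0119
gripper_force: 20.0
```

Emit:
jog_arm([
  [[0,0,-0.05],[0,0,0]],
  [[0,0,-0.15],[0,0,0]],
  [[0,0,-0.3],[0,0,0]],
  [[0,0,-0.45],[0,0,0]],
  [[0,0,-0.6],[0,0,0]],
])

```text
t: 13.05
tool_pos: [0.4667, 0.3039, 0.1791]
orientation: [3.06, -0.712, -0.001]
force: [0.8, 0.0, -1.1]
opening: 0.0121
gripper_force: 20.0
```

Emit:
jog_arm([
  [[0,0,-0.1],[0,0,0]],
  [[0,0,-0.15],[0,0,0]],
  [[0,0,-0.15],[0,0,0]],
  [[0,0,-0.15],[0,0,0]],
])

```text
t: 13.45
tool_pos: [0.4665, 0.3038, 0.2065]
orientation: [3.059, -0.711, -0.002]
force: [-0.7, 0.0, -2.4]
opening: 0.0117
gripper_force: 20.0
```

Run:
```python
from h import *
go(.47,-.11,.2,-.452+np.pi/2)
```

```text
t13.4 at [0.4665 0.3038 0.2065] q6 2.51 yaw -2.028 F [-0.7  0.  -2.4] open 0.0117 g 20.0
  shift shares [0.929 1.849 0.034] turn shares [ 0.0007  0.0005 -0.0032]
```

Emit:
jog_arm([
  [[0.06,0.12,0],[0,0,0]],
  [[0.18,0.35,0],[0,0,0]],
  [[0.29,0.58,0],[0,0,0]],
  [[0.4,0.8,0],[0,0,0]],
  [[0.47,0.93,0],[0,0,0]],
])

```text
t: 13.95
tool_pos: [0.4678, 0.0928, 0.2056]
orientation: [3.058, -0.713, -0.005]
force: [1.0, 0.3, -1.8]
opening: 0.0118
gripper_force: 20.0
```

Emit:
jog_arm([
  [[0.12,0.24,0],[0,0,0]],
  [[0.24,0.48,0],[0,0,0]],
  [[0.35,0.7,0],[0,0,0]],
  [[0.43,0.86,0],[0,0,0]],
  [[0.46,0.92,0],[0,0,0]],
])

```text
t: 14.45
tool_pos: [0.4692, -0.1134, 0.2057]
orientation: [3.058, -0.717, -0.005]
force: [0.4, 0.6, -2.1]
opening: 0.0118
gripper_force: 20.0
```

Emit:
jog_arm([
  [[0,0,0.1],[0,0,0]],
  [[0,0,0.25],[0,0,0]],
  [[0,0,0.4],[0,0,0]],
  [[0,0,0.5],[0,0,0]],
  [[0,0,0.55],[0,0,0]],
])

```text
t: 14.95
tool_pos: [0.4682, -0.1086, 0.0939]
orientation: [-3.059, 0.711, 0.009]
force: [-0.3, -1.3, -1.8]
opening: 0.012
gripper_force: 20.0
```

Emit:
jog_arm([
  [[0,0,0.03],[0,0,0]],
  [[0,0,0.03],[0,0,0]],
  [[0,0,0.03],[0,0,0]],
  [[0,0,0.03],[0,0,0]],
])

```text
t: 15.35
tool_pos: [0.4716, -0.1103, 0.0929]
orientation: [3.06, -0.711, 0.003]
force: [-0.0, -0.1, -1.7]
opening: 0.0118
gripper_force: 20.0
```

Run:
```python
from h import *
go(.47,-.11,.068,-.452+np.pi/2)
```

```text
t15.3 at [ 0.4716 -0.1103  0.0929] q6 1.69 yaw -2.028 F [-0.  -0.1 -1.7] open 0.0118 g 20.0
  shift shares [-0.008  0.002  0.125] turn shares [-0.0002 -0.0014 -0.0031]
```

Emit:
jog_arm([
  [[0,0,0.03],[0,0,0]],
  [[0,0,0.06],[0,0,0]],
  [[0,0,0.09],[0,0,0]],
  [[0,0,0.105],[0,0,0]],
  [[0,0,0.105],[0,0,0]],
])

```text
t: 15.85
tool_pos: [0.47, -0.1098, 0.0697]
orientation: [-3.06, 0.712, 0.003]
force: [-0.8, 0.3, -2.0]
opening: 0.0117
gripper_force: 20.0
```

Emit:
jog_arm([
  [[0,0,0.005],[0,0,0]],
  [[0,0,0.01],[0,0,0]],
  [[0,0,0.01],[0,0,0]],
  [[0,0,0.01],[0,0,0]],
])

```text
t: 16.25
tool_pos: [0.4708, -0.1101, 0.0688]
orientation: [3.06, -0.712, 0.0]
force: [-0.6, -0.2, -2.0]
opening: 0.0119
gripper_force: 20.0
```

Emit:
jog_arm([
  [[0,0,0.005],[0,0,0]],
  [[0,0,0.005],[0,0,0]],
  [[0,0,0.005],[0,0,0]],
])

```text
t: 16.55
tool_pos: [0.471, -0.1101, 0.0682]
orientation: [3.06, -0.712, 0.001]
force: [-1.5, 0.5, 4.4]
opening: 0.012
gripper_force: 20.0
```

Contact with the board is at TCP z ≈0.068, as predicted. I release the tile, rise, turn a quarter and open wide.

Emit:
jog_arm([
  [[0,0,0],[0,0,0]],
  [[0,0,0],[0,0,0]],
  [[0,0,0],[0,0,0]],
  [[0,0,0],[0,0,0]],
  [[0,0,0],[0,0,0]],
], hand=0.3)

```text
t: 17.05
tool_pos: [0.4706, -0.11, 0.0675]
orientation: [-3.06, 0.712, 0.0]
force: [-0.4, -0.1, -0.0]
opening: 0.0324
gripper_force: 0.0
```

Emit:
jog_arm([
  [[0,0,-0.05],[0,0,0]],
  [[0,0,-0.15],[0,0,0]],
  [[0,0,-0.3],[0,0,0]],
  [[0,0,-0.45],[0,0,0]],
  [[0,0,-0.6],[0,0,0]],
])

```text
t: 17.55
tool_pos: [0.4706, -0.11, 0.1896]
orientation: [3.06, -0.712, 0.001]
force: [-0.6, 0.1, 0.9]
opening: 0.0329
gripper_force: 0.0
```

Emit:
jog_arm([
  [[0,0,0],[0,0,-0.09]],
  [[0,0,0],[0,0,-0.18]],
  [[0,0,0],[0,0,-0.27]],
  [[0,0,0],[0,0,-0.36]],
  [[0,0,0],[0,0,-0.45]],
], hand=-1)

```text
t: 18.05
tool_pos: [0.4708, -0.1101, 0.1886]
orientation: [3.116, 0.401, 0.001]
force: [0.7, 0.2, -0.7]
opening: 0.0677
gripper_force: 0.0
```

Emit:
jog_arm([
  [[0,0,0],[0,0,-0.09]],
  [[0,0,0],[0,0,-0.18]],
  [[0,0,0],[0,0,-0.27]],
  [[0,0,0],[0,0,-0.36]],
  [[0,0,0],[0,0,-0.45]],
])

```text
t: 18.55
tool_pos: [0.4708, -0.1101, 0.1885]
orientation: [2.784, 1.454, 0.001]
force: [-0.1, 0.6, 0.1]
opening: 0.0932
gripper_force: 0.0
```

Emit:
jog_arm([
  [[0,0,0],[0,0,-0.08]],
  [[0,0,0],[0,0,-0.1]],
  [[0,0,0],[0,0,-0.1]],
  [[0,0,0],[0,0,-0.1]],
  [[0,0,0],[0,0,-0.1]],
])

```text
t: 19.05
tool_pos: [0.4708, -0.1101, 0.188]
orientation: [2.667, 1.659, 0.0]
force: [-1.6, 1.2, 0.2]
opening: 0.0932
gripper_force: 0.0
```

Run:
```python
from h import *
go(.471,-.110,.1,-2.028+np.pi/2)
t=cam("top");s=cam("side")
p=[(.471,-.11,.098)]
print([proj(t,x) for x in p],[proj(s,x) for x in p])
def cr(c,x,y,w,h,k): return cv2.resize(c["frame"][y:y+h,x:x+w,::-1],None,fx=k,fy=k,interpolation=cv2.INTER_CUBIC)
cv2.imwrite("pics/c6.png",np.hstack([cr(t,330,200,80,100,5),cr(s,265,230,80,100,5)]))
```

```text
t19.1 at [ 0.4708 -0.1101  0.188 ] q6 0.12 yaw -0.458 F [-1.6  1.2  0.2] open 0.0932 g 0.0
  shift shares [0.001 0.001 0.44 ] turn shares [ 0.0002 -0.     -0.0005]
[(np.float64(369.5976894254656), np.float64(262.92489395039973))] [(np.float64(303.2431529591972), np.float64(279.3820553130656))]
```

View pics/c6.png

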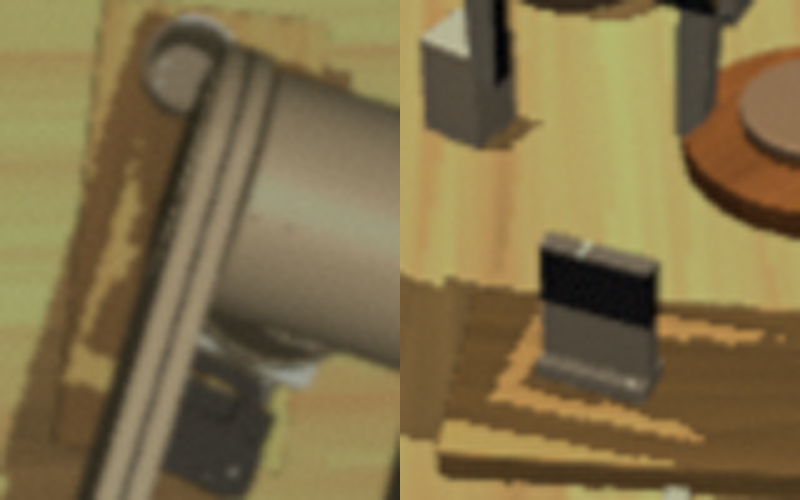

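The tile stands upright alone on the board (side ≈(305,280) at its top), 3 mm towards +x of the tool's line. I shift along its width, then descend over its side edges.

Emit:
jog_arm([
  [[0,0.015,0.1],[0,0,0]],
  [[0,0.015,0.2],[0,0,0]],
  [[0,0.015,0.35],[0,0,0]],
  [[0,0.015,0.5],[0,0,0]],
  [[0,0.015,0.5],[0,0,0]],
])

```text
t: 19.65
tool_pos: [0.47, -0.1102, 0.0833]
orientation: [-2.662, -1.657, 0.008]
force: [-1.0, -0.0, -0.0]
opening: 0.0927
gripper_force: 0.0
```

Emit:
jog_arm([
  [[0,0,0.05],[0,0,0]],
  [[0,0,0.1],[0,0,0]],
  [[0,0,0.14],[0,0,0]],
  [[0,0,0.14],[0,0,0]],
  [[0,0,0.14],[0,0,0]],
])

```text
t: 20.15
tool_pos: [0.4735, -0.1114, 0.0599]
orientation: [2.667, 1.66, 0.0]
force: [0.1, -0.2, 0.5]
opening: 0.0928
gripper_force: 0.0
```

Emit:
jog_arm([
  [[0,0,0],[0,0,0]],
  [[0,0,0],[0,0,0]],
  [[0,0,0],[0,0,0]],
  [[0,0,0],[0,0,0]],
  [[0,0,0],[0,0,0]],
], hand=1, squeeze=25)

```text
t: 20.65
tool_pos: [0.4734, -0.1114, 0.0598]
orientation: [-2.667, -1.66, -0.0]
force: [-0.1, 0.6, 1.7]
opening: 0.0599
gripper_force: 25.0
```

Emit:
jog_arm([
  [[0,0,-0.05],[0,0,0]],
  [[0,0,-0.2],[0,0,0]],
  [[0,0,-0.35],[0,0,0]],
  [[0,0,-0.55],[0,0,0]],
  [[0,0,-0.7],[0,0,0]],
])

```text
t: 21.15
tool_pos: [0.4736, -0.1114, 0.2026]
orientation: [2.666, 1.66, 0.002]
force: [0.7, -1.0, -0.7]
opening: 0.0598
gripper_force: 25.0
```

Emit:
jog_arm([
  [[0,0,0],[0,0,0.08]],
  [[0,0,0],[0,0,0.16]],
  [[0,0,0],[0,0,0.24]],
  [[0,0,0],[0,0,0.32]],
  [[0,0,0],[0,0,0.4]],
])

```text
t: 21.65
tool_pos: [0.4732, -0.1113, 0.2001]
orientation: [3.051, 0.747, 0.0]
force: [0.5, -0.2, -1.6]
opening: 0.0598
gripper_force: 25.0
```

Emit:
jog_arm([
  [[0,0,0],[0,0,0.08]],
  [[0,0,0],[0,0,0.16]],
  [[0,0,0],[0,0,0.24]],
  [[0,0,0],[0,0,0.3]],
  [[0,0,0],[0,0,0.33]],
])

```text
t: 22.15
tool_pos: [0.4732, -0.1113, 0.2001]
orientation: [-3.141, 0.058, -0.0]
force: [0.3, 0.0, -2.1]
opening: 0.0597
gripper_force: 25.0
```

Run:
```python
from h import *
go(.411,-.342,.2,-np.pi/2-.05)
```

```text
t22.1 at [ 0.4732 -0.1113  0.2001] q6 1.27 yaw -1.607 F [ 0.3  0.  -2.1] open 0.0597 g 25.0
  shift shares [-2.690e-01  1.164e+00  1.000e-03] turn shares [-0.     -0.      0.0085]
```

Emit:
jog_arm([
  [[-0.05,0.15,0],[0,0,0]],
  [[-0.1,0.35,0],[0,0,0]],
  [[-0.15,0.55,0],[0,0,0]],
  [[-0.2,0.75,0],[0,0,0]],
  [[-0.27,0.95,0],[0,0,0.01]],
])

```text
t: 22.65
tool_pos: [0.4126, -0.3009, 0.2003]
orientation: [3.14, -0.076, 0.001]
force: [0.4, -0.5, -1.3]
opening: 0.06
gripper_force: 25.0
```

Emit:
jog_arm([
  [[0,0.1,0],[0,0,0]],
  [[0,0.2,0],[0,0,0]],
  [[0,0.21,0.1],[0,0,0]],
  [[0,0.21,0.2],[0,0,0]],
  [[0,0.21,0.2],[0,0,0]],
])

```text
t: 23.15
tool_pos: [0.4094, -0.3401, 0.1568]
orientation: [-3.137, 0.077, 0.006]
force: [-0.6, 0.3, -2.3]
opening: 0.0598
gripper_force: 25.0
```

Emit:
jog_arm([
  [[0,0,0],[0,0,0]],
  [[0,0,0],[0,0,0]],
  [[0,0,0],[0,0,0]],
  [[0,0,0],[0,0,0]],
  [[0,0,0],[0,0,0]],
])

```text
t: 23.65
tool_pos: [0.4114, -0.3416, 0.1603]
orientation: [3.14, -0.076, 0.001]
force: [0.1, -0.7, -1.4]
opening: 0.0594
gripper_force: 25.0
```

Run:
```python
from h import *
go(.411,-.342,.16,-np.pi/2-.05)
s=cam("side")
def cr(f,x,y,w,h,k):
    a=cv2.resize(f[y:y+h,x:x+w],None,fx=k,fy=k,interpolation=cv2.INTER_CUBIC)
    return cv2.convertScaleAbs(a,alpha=1.4)
T=cv2.imread("pics/top0.png");S=cv2.imread("pics/side0.png")
A=cr(s["frame"][:,:,::-1],250,310,50,75,8)   # 400x600
B=cr(T,425,265,40,36,10)[:300,:400]; C=cr(S,255,340,40,50,6)[:300]; C=np.hstack([C,np.zeros((300,400-C.shape[1],3),np.uint8)])
C=cr(S,258,333,50,64,8)[:, :400]
cv2.imwrite("pics/c7.png",np.hstack([A,np.vstack([cr(T,425,267,40,30,10),cr(S,258,338,40,30,10) ])]))
```

```text
t23.6 at [ 0.4114 -0.3416  0.1603] q6 0.83 yaw -1.619 F [ 0.1 -0.7 -1.4] open 0.0594 g 25.0
  shift shares [-0.002  0.002  0.001] turn shares [ 0.0004 -0.0004  0.001 ]
```

View pics/c7.png

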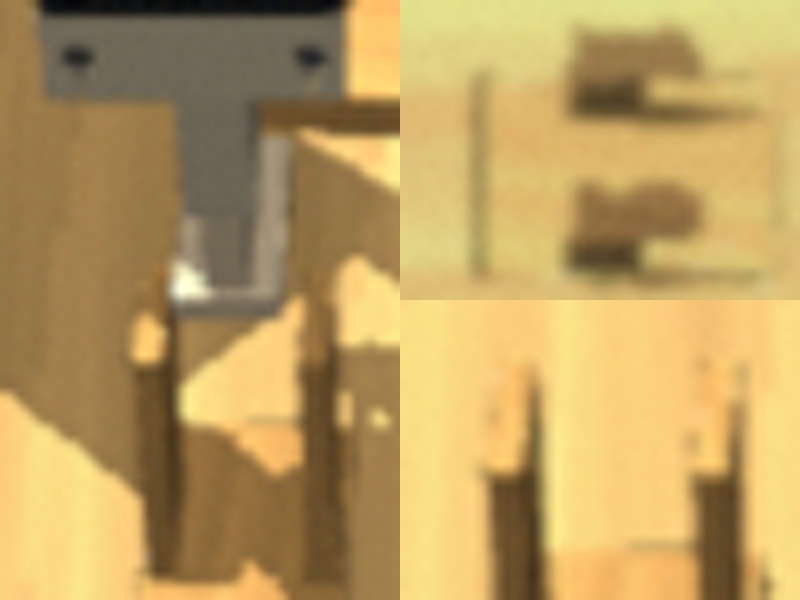

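In the side view the tile's foot (near lower edge, mid ≈(278.3,348.5)) hovers between the cheeks. The cheek-top gap's midline runs from (279.1,355.3) near to (280.3,344.5) far. I compare them on their planes.

Run:
```python
from h import *
s=cam("side");t=cam("top")
st=robot.read_state()["tool_pos"]; zb=st[2]-.0418
print("foot near, seen",plane(s,278.3,348.5,zb),"by tool",st,"expected near",st+np.array([-.0015,-.03,0]))
n,f=plane(s,279.1,355.3,.092),plane(s,280.3,344.5,.092); print("gap",n,f,(n+f)/2)
T=lambda x,y:(425+x/10,267+y/10)
for p,z in [((487,72),.008),((478,275),.008),((782,120),.008),((780,230),.008),((700,88),.092),((700,262),.092),((645,85),.092),((760,85),.092)]: print(p,plane(t,*T(*p),z).round(4))
```

```text
foot near, seen [ 0.41123003 -0.3679386   0.11800947] by tool [ 0.41117498 -0.34144499  0.15980947] expected near [ 0.40967498 -0.37144499  0.15980947]
gap [ 0.41198929 -0.36163135  0.092     ] [ 0.41445712 -0.32944972  0.092     ] [ 0.4132232  -0.34554053  0.092     ]
(487, 72) [ 0.4379 -0.4173  0.008 ]
(478, 275) [ 0.3804 -0.4111  0.008 ]
(782, 120) [ 0.4222 -0.5008  0.008 ]
(780, 230) [ 0.391 -0.498  0.008]
(700, 88) [ 0.4282 -0.4479  0.092 ]
(700, 262) [ 0.3816 -0.4447  0.092 ]
(645, 85) [ 0.4294 -0.4331  0.092 ]
(760, 85) [ 0.4286 -0.4642  0.092 ]
```

Run:
```python
from h import *
s=cam("side")
S=cv2.imread("pics/side0.png"); T=cv2.imread("pics/top0.png")
g=lambda I:cv2.GaussianBlur(I,(1,1),0).astype(int)
print("side col v350..400, u=276..284 sum:",[ (v,S[v,276:285].mean(0).astype(int).tolist()) for v in range(355,396)])
print("top rows, u:",[(u,T[277:291,u].mean(0).astype(int).tolist()) for u in list(range(429,439))+list(range(456,468))])
for v in (362.2,382.5,388): print(v,plane(s,280,v,.008))
```

```text
side col v350..400, u=276..284 sum: [(355, [90, 150, 179]), (356, [90, 150, 179]), (357, [90, 150, 179]), (358, [90, 150, 179]), (359, [90, 150, 179]), (360, [90, 149, 179]), (361, [90, 150, 178]), (362, [83, 139, 168]), (363, [76, 134, 173]), (364, [74, 134, 177]), (365, [74, 134, 177]), (366, [74, 134, 177]), (367, [74, 134, 176]), (368, [74, 134, 177]), (369, [74, 134, 177]), (370, [74, 133, 176]), (371, [61, 112, 148]), (372, [53, 97, 131]), (373, [53, 98, 130]), (374, [57, 103, 137]), (375, [58, 104, 139]), (376, [57, 104, 139]), (377, [58, 104, 139]), (378, [57, 104, 139]), (379, [57, 105, 140]), (380, [57, 105, 140]), (381, [57, 105, 140]), (382, [61, 111, 148]), (383, [71, 129, 170]), (384, [74, 135, 177]), (385, [74, 134, 176]), (386, [74, 134, 176]), (387, [75, 135, 176]), (388, [74, 135, 177]), (389, [75, 136, 178]), (390, [76, 137, 176]), (391, [49, 90, 118]), (392, [30, 56, 74]), (393, [50, 86, 107]), (394, [83, 138, 163]), (395, [92, 152, 179])]
top rows, u: [(429, [87, 140, 160]), (430, [86, 139, 159]), (431, [81, 131, 151]), (432, [67, 110, 128]), (433, [67, 114, 133]), (434, [77, 130, 153]), (435, [79, 134, 159]), (436, [79, 133, 159]), (437, [78, 133, 159]), (438, [78, 132, 159]), (456, [73, 125, 150]), (457, [76, 127, 152]), (458, [76, 129, 154]), (459, [76, 129, 154]), (460, [77, 130, 155]), (461, [78, 130, 154]), (462, [78, 128, 149]), (463, [82, 133, 151]), (464, [87, 139, 157]), (465, [88, 142, 159]), (466, [88, 142, 159]), (467, [88, 142, 159])]
362.2 [ 0.41097735 -0.29969943  0.008     ]
382.5 [ 0.41112488 -0.36058986  0.008     ]
388 [ 0.4111629  -0.37628255  0.008     ]
```

Both views agree on the floor's centre at y ≈ −0.3417 (84 mm long, as given). The foot and gap line up in x in the same picture, so I lower in stages and watch the force.

Emit:
jog_arm([
  [[0,0,0.05],[0,0,0.006]],
  [[0,0,0.1],[0,0,0.006]],
  [[0,0,0.15],[0,0,0.006]],
  [[0,0,0.17],[0,0,0.006]],
  [[0,0,0.17],[0,0,0.006]],
])

```text
t: 24.35
tool_pos: [0.4104, -0.3407, 0.1241]
orientation: [-3.139, 0.091, 0.003]
force: [-0.2, 1.4, -1.3]
opening: 0.0601
gripper_force: 25.0
```

Emit:
jog_arm([
  [[0,0,0.02],[0,0,0]],
  [[0,0,0.04],[0,0,0]],
  [[0,0,0.06],[0,0,0]],
  [[0,0,0.07],[0,0,0]],
  [[0,0,0.07],[0,0,0]],
])

```text
t: 24.85
tool_pos: [0.4109, -0.3412, 0.1112]
orientation: [-3.14, 0.091, 0.001]
force: [-0.8, -0.1, -1.9]
opening: 0.0601
gripper_force: 25.0
```

Run:
```python
from h import *
go(.411,-.3417,.05,-np.pi/2-.06)
f=cam("side")["frame"]
for v in (352,356,358,360,362,364): print(v,f[v,262:300].sum(1).tolist())
```

```text
t24.9 at [ 0.4109 -0.3412  0.1112] q6 0.84 yaw -1.629 F [-0.8 -0.1 -1.9] open 0.0601 g 25.0
  shift shares [0.001 0.002 0.306] turn shares [-0.0003  0.0003  0.0013]
352 [260, 248, 247, 247, 299, 364, 333, 250, 198, 154, 205, 217, 210, 210, 206, 209, 209, 209, 209, 194, 231, 304, 302, 284, 276, 287, 245, 238, 209, 178, 256, 313, 320, 328, 332, 325, 303, 271]
356 [254, 253, 250, 239, 209, 171, 167, 154, 133, 135, 207, 284, 305, 278, 233, 216, 216, 215, 212, 209, 253, 304, 306, 286, 238, 214, 179, 171, 153, 138, 192, 242, 260, 261, 264, 255, 257, 264]
358 [255, 252, 248, 247, 224, 180, 166, 163, 137, 155, 323, 415, 323, 279, 230, 222, 219, 214, 204, 226, 275, 306, 304, 290, 278, 275, 174, 159, 146, 132, 189, 244, 258, 260, 261, 257, 262, 262]
360 [253, 249, 242, 245, 220, 181, 167, 161, 143, 142, 353, 511, 451, 305, 232, 211, 216, 217, 220, 243, 279, 298, 307, 319, 336, 295, 181, 163, 143, 135, 196, 249, 254, 260, 260, 254, 261, 277]
362 [255, 249, 246, 244, 223, 181, 163, 168, 154, 165, 357, 510, 513, 454, 314, 222, 212, 216, 222, 255, 290, 302, 310, 302, 238, 197, 161, 161, 151, 148, 233, 282, 256, 256, 261, 258, 286, 328]
364 [258, 250, 246, 247, 229, 190, 166, 166, 146, 122, 196, 263, 265, 264, 245, 214, 208, 208, 210, 221, 237, 235, 239, 226, 202, 182, 169, 160, 150, 130, 165, 209, 222, 261, 262, 259, 259, 258]
```

No lateral force with the foot between the cheeks: foot mid is u≈278.4 and gap mid u≈278.2. I continue down.

Emit:
jog_arm([
  [[0,0,0.04],[0,0,0]],
  [[0,0,0.08],[0,0,0]],
  [[0,0,0.12],[0,0,0]],
  [[0,0,0.15],[0,0,0]],
  [[0,0,0.15],[0,0,0]],
])

```text
t: 25.4
tool_pos: [0.4103, -0.3406, 0.08]
orientation: [-3.139, 0.091, 0.003]
force: [-0.2, 0.3, -1.7]
opening: 0.0599
gripper_force: 25.0
```

Emit:
jog_arm([
  [[0,0,0.04],[0,0,0]],
  [[0,0,0.08],[0,0,0]],
  [[0,0,0.115],[0,0,0]],
  [[0,0,0.115],[0,0,0]],
  [[0,0,0.115],[0,0,0]],
])

```text
t: 25.9
tool_pos: [0.4109, -0.3413, 0.0583]
orientation: [-3.14, 0.091, 0.001]
force: [-0.6, -0.4, -1.6]
opening: 0.0596
gripper_force: 25.0
```

Run:
```python
from h import *
go(.411,-.3417,.05,-np.pi/2-.06)
c=cam("side"); f=c["frame"]
print([(v,f[v,275:282].mean(0).astype(int).tolist()) for v in range(374,396)])
z=robot.read_state()["tool_pos"][2]-.0418
for v in range(380,394,2): print(v,plane(c,279,v,z)[1].round(4),plane(c,279,v,.008)[1].round(4))
```

```text
t25.9 at [ 0.4109 -0.3413  0.0583] q6 0.84 yaw -1.629 F [-0.6 -0.4 -1.6] open 0.0596 g 25.0
  shift shares [0.    0.002 0.042] turn shares [-0.0003  0.0003  0.0012]
[(374, [88, 79, 65]), (375, [89, 80, 66]), (376, [91, 82, 67]), (377, [103, 96, 79]), (378, [108, 103, 84]), (379, [111, 105, 87]), (380, [127, 121, 103]), (381, [102, 96, 81]), (382, [82, 74, 61]), (383, [85, 73, 56]), (384, [99, 76, 46]), (385, [103, 77, 42]), (386, [108, 81, 45]), (387, [152, 117, 64]), (388, [166, 128, 70]), (389, [140, 107, 59]), (390, [122, 93, 51]), (391, [92, 69, 38]), (392, [75, 56, 31]), (393, [99, 79, 45]), (394, [131, 107, 63]), (395, [138, 114, 68])]
380 -0.3615 -0.3532
382 -0.3672 -0.359
384 -0.3729 -0.3648
386 -0.3786 -0.3705
388 -0.3842 -0.3762
390 -0.3898 -0.3818
392 -0.3953 -0.3874
```

Foot's near edge is at y≈−0.371 and the floor's near edge at −0.3836, a 12.7 mm margin against the ideal 12. I lower the last 8 mm.

Emit:
jog_arm([
  [[0,0.003,0.015],[0,0,0]],
  [[0,0.003,0.03],[0,0,0]],
  [[0,0.003,0.035],[0,0,0]],
  [[0,0.003,0.035],[0,0,0]],
  [[0,0.003,0.035],[0,0,0]],
])

```text
t: 26.45
tool_pos: [0.4111, -0.342, 0.0517]
orientation: [-3.14, 0.091, -0.0]
force: [0.2, -0.3, -1.5]
opening: 0.0597
gripper_force: 25.0
```

Emit:
jog_arm([
  [[0,0,0.005],[0,0,0]],
  [[0,0,0.005],[0,0,0]],
  [[0,0,0.005],[0,0,0]],
])

```text
t: 26.75
tool_pos: [0.4111, -0.342, 0.0507]
orientation: [-3.14, 0.091, 0.0]
force: [0.8, -0.3, -0.8]
opening: 0.0601
gripper_force: 25.0
```

Emit:
jog_arm([
  [[0,0,0.005],[0,0,0]],
  [[0,0,0.005],[0,0,0]],
  [[0,0,0.005],[0,0,0]],
])

```text
t: 27.05
tool_pos: [0.4112, -0.3422, 0.0498]
orientation: [3.14, -0.091, 0.0]
force: [0.1, 0.5, -1.1]
opening: 0.0598
gripper_force: 25.0
```

Emit:
jog_arm([
  [[0,0,0.005],[0,0,0]],
  [[0,0,0.005],[0,0,0]],
  [[0,0,0.005],[0,0,0]],
])

```text
t: 27.35
tool_pos: [0.4113, -0.3422, 0.0497]
orientation: [3.14, -0.091, 0.0]
force: [-3.1, 3.1, 9.2]
opening: 0.0597
gripper_force: 25.0
```

Standing on the floor (+9 N, height as predicted). I release and withdraw.

Emit:
jog_arm([
  [[0,0,-0.005],[0,0,0]],
  [[0,0,-0.005],[0,0,0]],
  [[0,0,-0.005],[0,0,0]],
  [[0,0,-0.005],[0,0,0]],
  [[0,0,-0.005],[0,0,0]],
], hand=-0.9)

```text
t: 27.85
tool_pos: [0.411, -0.342, 0.0495]
orientation: [-3.14, 0.091, 0.0]
force: [0.9, 0.0, 0.4]
opening: 0.0878
gripper_force: 0.0
```

Emit:
jog_arm([
  [[0,0,-0.1],[0,0,0]],
  [[0,0,-0.2],[0,0,0]],
  [[0,0,-0.4],[0,0,0]],
  [[0,0,-0.6],[0,0,0]],
  [[0,0,-0.8],[0,0,0]],
])

```text
t: 28.35
tool_pos: [0.4108, -0.3418, 0.2109]
orientation: [-3.14, 0.091, 0.001]
force: [-0.1, -0.2, -0.8]
opening: 0.0886
gripper_force: 0.0
```

Emit:
jog_arm([
  [[-0.2,0.2,0],[0,0,0]],
  [[-0.3,0.4,0],[0,0,0]],
  [[-0.4,0.6,0],[0,0,0]],
  [[-0.4,0.8,0],[0,0,0]],
  [[-0.4,0.8,0],[0,0,0]],
])

```text
t: 28.85
tool_pos: [0.3198, -0.5007, 0.2082]
orientation: [-3.14, 0.097, 0.002]
force: [0.0, 0.7, -0.5]
opening: 0.0883
gripper_force: 0.0
```

Run:
```python
from h import *
go(.411,-.342,.2,-np.pi/2)
t=cam("top");s=cam("side")
def cr(c,x,y,w,h,k): return cv2.resize(c["frame"][y:y+h,x:x+w,::-1],None,fx=k,fy=k,interpolation=cv2.INTER_CUBIC)
cv2.imwrite("pics/c8.png",np.vstack([np.hstack([cr(t,420,200,50,37,8)*0+cr(t,425,262,50,37,8),cr(s,255,330,80,60,5)[:296]]),cr(s,200,170,200,75,4)]))
```

```text
t28.9 at [ 0.3198 -0.5007  0.2082] q6 0.54 yaw -1.633 F [ 0.   0.7 -0.5] open 0.0883 g 0.0
  shift shares [ 0.406 -0.82   0.04 ] turn shares [-0.0002  0.0008 -0.0395]
```

View pics/c8.png

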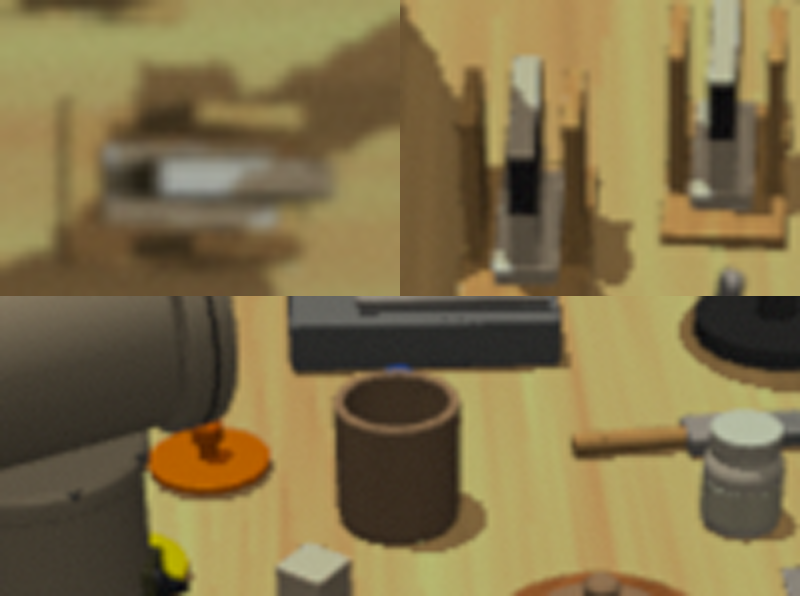

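The tile stands upright in the stand, centred like its neighbour. Its foot's left end is at top u≈437.9 against the floor edge at 433.6, about 12 mm. The crock is empty and where it was, and the arm is clear.

```bash
python3 -c "
from plant import robot
print(robot.close_job())"
```

```text
the job is handed in; nothing more can be done
None
```

The job is handed in at about 29 s of the 70 s. The lid stands knob up on the bat; the tile was stood on the board, retaken by its side edges and now stands centred on the empty stand's floor. The camera pictures showed nothing else disturbed, though no verdict came back.

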